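Seat the lid in the tilting fixture, then hold the pivot bolt level

ROBOT

A 6-joint arm with a two-finger parallel gripper is mounted at the origin on the work surface. World frame = base frame: x ahead of the robot, y to its left, z up, the work surface at z = 0. Lengths are in m, angles in rad, forces in N, time in s.
With the tool pointing down it reaches from about 0.3 to 0.875 m from the base axis. Payload 6.4 kg.
Tool frame: the origin (TCP) lies midway between the tips of the shut fingers; the grasp point (between the pads) lies 19 mm behind it (ctrl.hold_point_z is the distance from the TCP to the grasp point, in m); z points along the fingers, y is the line along which they close (so a half turn about z gives the same grasp; the last joint's range is limited). The gripper opens to 85 mm and grips with 20 to 120 N. Pads are 22 mm wide; open, the fingers measure 114 mm over their backs; the gripper's body (76 mm by 85 mm) begins 54 mm behind the grasp point. The pads swing forward as they close: fully open they stand 13 mm farther back than shut.
Start: joints at [-1.326, 0.181, 1.607, -0, 1.354, -0.206], TCP at [0.251, -0.518, 0.231] pointing down, gripper open.
Joint ranges: [-2.99, 2.99], [-0.89, 2.07], [0.3, 2.58], [-1.14, 4.28], [0, 2.63], [-3.12, 3.12]. Speed limits (rad/s): [2.57, 2.57, 3.01, 3.14, 3.14, 3.14].

INTERFACE

Orientations are given as a unit quaternion [w, x, y, z].
In Python, from bench import ctrl gives the robot as it stands.
- The arm moves only by the tool carry_out, never from a script. Its argument "plan" is text: rows parted by semicolons, each of 6 numbers parted by spaces: the shift along the tool's x, y, z as a fraction of full scale, then the turn, a rotation vector about the tool's x, y, z as a fraction of full scale. A call has exactly 8 rows; each row shifts and turns the commanded pose from where the row before left it, along the tool's axes as they then stand; what a row does not reach is not made up. Full scale, the value 1, is 40 mm for a shift and 0.1 rad for a turn. A row lasts 1/12 s, in which the tool goes at most 41.7 mm and 7.16 degrees, less where a joint would pass 70% of its speed; a pose out of reach is approached as far as the arm can. A call with a number of a shift or a turn outside -1 to 1 is refused whole. A call with a gripper value outside its range is refused whole. "claw" is the gripper's target within -1 to 1 (shut at 1, half-way at 0, fully open at -1), set as the call begins (left out, the last holds). The fingers move at their own pace and stop on an object; the grip force is fixed at half the most. Time passes only in rows, so rows that do not move let the fingers close, or fill a call up. It gives the time, the measured TCP pose, the force, the opening and the grip force at its end, in the units of the state.
- ctrl.get_obs(): the state, without advancing time (a new reading comes with each control period).
- ctrl.camera(name): name is "scene" or "top"; returns a dict with "pixels" (384x512x3 uint8, red, green, blue), "mtx" (3x3 intrinsics, pixels), "R" (3x3) and "t" (3): a world point X has camera coordinates R X + t. Camera axes: x right, y down, z forward; pixel columns grow to the right and rows downward; lengths in m; the calibration is good to about 2 mm. A picture is of the moment at which its call begins. There is no depth.
- ctrl.hand_in(): hands the job in; it is judged then, once.
The state is a dict: "time_s": time; "q": joint angles; "dq": joint speeds; "joint_efforts": joint torques, N m; "eef_pos": TCP position; "eef_rot": TCP orientation; "wrist_force": force on the tool from outside, world axes, zero at the start; "torque": the same for the moment, N m; "opening": opening from 0.0 (shut) to 1.0 (fully open); "grasp_force": force on a finger pad.
Only numpy, scipy, OpenCV 4.12 (cv2) and the standard library are available. Lean on these libraries where they do the work, as an engineer would, in place of code of your own. Each camera call takes 0.05 s, during which the arm holds its last target. There are 200 camera calls.

TASK

Seat the loose brass lid, rim down, in the round nest of the tilting engraving fixture and let go of it. Then reach down into the narrow gap behind the fixture's upright bracket, grip the hidden hex head of the pivot bolt by its side flats, turn it to bring the drooping table level and hold it firmly from turning so that I can tighten the lock nut: finish while still holding it there, table level and lid in its nest. Leave the other things on the bench where they are.

Things in the scene. Friction and masses are not known exactly. Their poses are not given: they have to be found in the camera images.
- fixture: Fixed engraving fixture. Origin: underside, below the front (-x) face of its upright bracket; x runs from the table over the bracket to the back, y left, z up. Blue base x -130 to 60 mm, y +-75, 6 mm thick. Aluminium bracket x 0 to 10 mm, y +-58, top 92 mm above the bench. Pivot axis along x at y 0, 60 mm above the bench. Table and nest lie in front of the bracket, bolt head behind it.
- gap (a point): Middle of the gap behind the bracket, at bench height (fixture x 32.5 mm, y 0). The gap is 45 mm wide in x, from the bracket to the base's upturned back edge (5 mm thick, 55 mm high, full width), and open above. Low ribs close its sides: inner faces at y +-52 mm, tops 42 mm above the bench, so go in with the jaws only partly open (about 45 mm). Floor of the gap: 6 mm above the bench.
- tilt (a joint): Tilt of the table about its pivot bolt, rad. 0 = level; +0.17 = drooped onto its stop screw, left (+y) edge with the steel fence lowest; -0.17 = other stop. Starts at about +0.17. The lock nut is loose: the table's overhang (about 0.05 N m) makes it droop again unless the bolt is held. Bolt and table turn as one piece.
- nest (a point): Where the lid's centre (half-way up) is when seated; tilts with the table, z square to it. Nest: raised black ring on the aluminium table, inner diameter 58 mm, outer 72, 7 mm high; its floor, the table's top, is 10 mm below this point. Level: 90 mm above the bench, 70 mm in front of the bracket. Table 90 mm long, from 55 mm right to 75 mm left of the nest; fence beyond, 6 mm above table top.
- bolt_head (a point): Centre of the pivot bolt's steel hex head behind the bracket (fixture x 30 mm, 60 mm above the bench); its x is the bolt's axis, y square to the gripping flats. 24 mm across flats, 27.7 over corners, 14 mm long. Table level: two flats stand upright, facing fixture +y and -y; drooped, they lean with the table. Squeezing alone does not square the head: turn the gripped head about the axis.
- lid_mid (a point): Centre of the loose brass lid, half-way up: round cap 52 mm in diameter, 20 mm high, closed top with bevelled edge, hollow below; z points up out of its closed top. 50 to 100 g. It lies rim down on the bench, to the left or right in front of the fixture.
- box_base: Bystander: round brass box bottom, open at the top, 54 mm in diameter, 34 mm high. Origin: centre of its underside.
- loupe: Bystander: black eye loupe, 34 mm in diameter, 36 mm high, standing. Origin: centre of its underside.
- spanner: Bystander: steel spanner, 200 mm long, lying flat along its x. Origin under its middle.
- bangle: Bystander: brass bangle, 68 mm in diameter, 7 mm high, lying flat. Origin: centre of its underside.
- brush: Bystander: bench brush, 170 mm long, lying along its x. Origin under its middle.
- caliper: Bystander: steel caliper with black display box, 235 mm long, lying along its x. Origin under its middle.
- tin: Bystander: open steel tin of bangles, 130 x 170 mm, 75 mm high, behind the fixture. Origin: centre of its underside.
Things that resemble listed ones, but are neither listed nor needed, are in the scene too. What is shaped like the part that bears lid_mid but black or grey is not meant.

How it is judged:
On the way:
1. the lid sits flat and rim down on the floor of the nest and has been let go (distance between lid_mid and nest below 0.006 m and angle between the z axis of lid_mid and the z axis of nest, either way round below 0.08 rad and angle between lid_mid's own z axis and vertical below 0.5 rad and contact force between the arm and lid below 0.1 N), for 0.3 s.
At the end, for the whole second after the job is handed in: Through the last second the fingers grip the bolt head (over 10 N, grasp point within 22 mm of its centre), the table is still and level within 0.06 rad, and the lid sits rim down in the nest (centre within 6 mm, flat within 0.08 rad), untouched by the robot (all of step 1 and value of joint tilt between -0.06 and 0.06 rad and velocity of joint tilt between -0.05 and 0.05 rad/s and contact force between the fingers and tilt above 10 N and distance between the grasp point and bolt_head below 0.022 m); the arm keeps its last pose, push and grip.
It fails at once if a bystander on the bench is shifted by more than 20 mm (distance of any of box_base, loupe, spanner, bangle, brush, caliper, tin from where it was at the start of the episode above 0.02 m).
It also fails if it takes over 48 s, if anything falls off the work surface, if the arm or the gripper's body presses on something with over 40 N, if the wrist force passes 120 N, or if a joint passes its speed limit or range.

## Working session

There is one attempt and no reset: what is moved stays moved. The work goes in short steps, Python scripts to look and compute and a tool call to move; the robot and the scene stay as the last step left them, time stands still between calls to the robot, and variables do not carry over. Pictures are saved under pics/ and viewed, at most 13 in all, crops included, and the job is handed in when it is done.

Besides the shell and the picture viewer there is one more tool, called after "Emit:" as name(argument=value, ...) on one line, values as JSON. carry_out: Moves the arm, as the interface text tells. Shift numbers are shares of 40 mm and turn numbers shares of 0.1 rad, none past 1 either way. Its arguments: {"type":"object","properties":{"plan":{"type":"string"},"claw":{"type":"number"}},"required":["plan"]}

```bash
mkdir -p pics; ls; python3 - <<'E'
from bench import ctrl
import cv2,pickle
o=ctrl.get_obs();print(o, ctrl.hold_point_z)
for n in("scene","top"):
    c=ctrl.camera(n);pickle.dump(c,open(f"{n}0.pkl","wb"))
    cv2.imwrite(f"pics/{n}0.png",cv2.resize(c["pixels"][:,:,::-1],(800,600),interpolation=cv2.INTER_CUBIC))
    print(n,c["mtx"],c["R"],c["t"])
E
```

```text
pics
{'time_s': 0.0, 'q': array([-1.32630122e+00,  1.81537057e-01,  1.60803973e+00, -8.80546400e-06,
        1.35379892e+00, -2.06271951e-01]), 'dq': array([ 1.20443510e-03, -3.22376489e-04,  3.36825273e-04,  4.27383018e-04,
        1.52053568e-05,  9.30205537e-04]), 'joint_efforts': array([ 1.44599169e-03, -4.44874156e+01, -3.51332188e+01, -2.07684393e-04,
        9.11073148e-03,  1.23580352e-05]), 'eef_pos': array([ 0.25038942, -0.51698816,  0.23037107]), 'eef_rot': array([-8.91280430e-04,  9.74707868e-01,  2.23481044e-01, -2.13352668e-05]), 'wrist_force': array([ 0.47358182,  0.45048086, -0.32727986]), 'torque': array([ 0.05849129,  0.00108894, -0.03053678]), 'grasp_force': 0.0, 'opening': 1.0037345275312173} 0.0187
scene [[409.57729898   0.         254.05485193]
 [  0.         409.57729898 185.1435952 ]
 [  0.           0.           1.        ]] [[ 0.88589295  0.46358399 -0.01683927]
 [ 0.37126012 -0.73029498 -0.57344152]
 [-0.27813594  0.50175605 -0.81907342]] [-0.52336101 -0.17890461  1.35875022]
top [[361.26655914   0.         255.85939556]
 [  0.         361.26655914 183.7027748 ]
 [  0.           0.           1.        ]] [[-0.00497766 -0.99992529  0.01116381]
 [-0.98291367  0.00283818 -0.18404526]
 [ 0.18399983 -0.01188918 -0.98285437]] [0.00353998 0.56615266 0.96809216]
```

View pics/scene0.png

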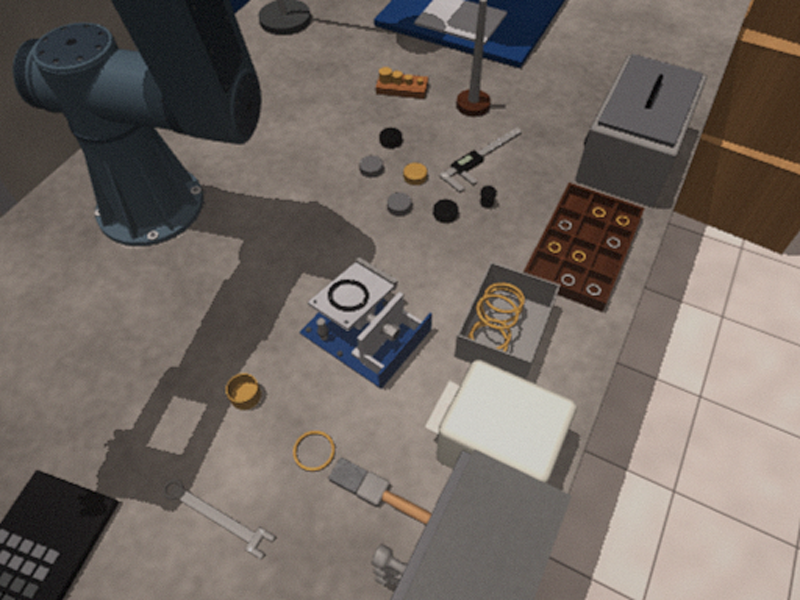

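View pics/top0.png

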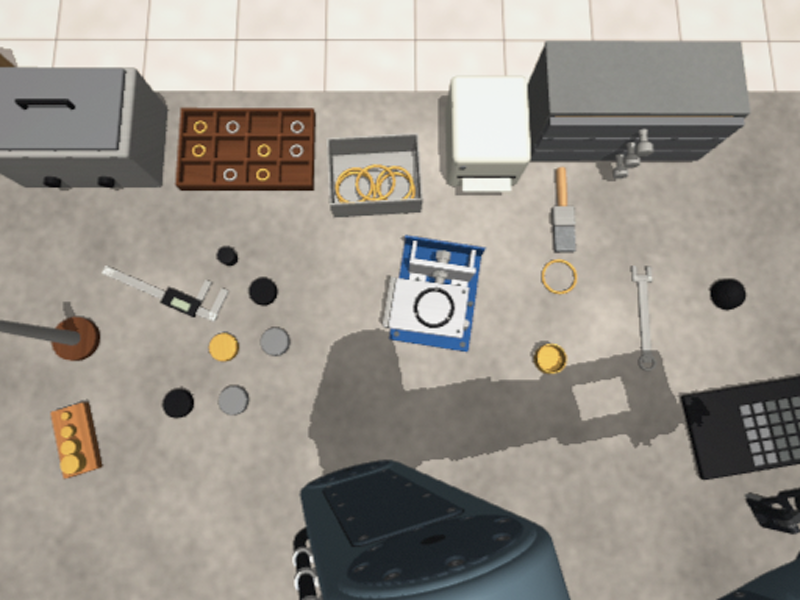

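The top view shows the brass lid at about (223,347) of the 800x600 picture (the black and grey ones are decoys). The fixture is near (435,300), with its blue back edge running (405,237)–(485,247). The next step zooms in on the fixture.

```bash
cat > h.py <<'E'
import numpy as np,cv2,pickle
def load(n): return pickle.load(open(n+".pkl","rb"))
def ray(c,uv,z):
    uv=np.atleast_2d(uv).astype(float)
    d=np.c_[uv,np.ones(len(uv))]@np.linalg.inv(c["mtx"]).T@c["R"]
    o=-c["R"].T@c["t"]; return o+d*((z-o[2])/d[:,2])[:,None]
def proj(c,X):
    p=(np.atleast_2d(X)@c["R"].T+c["t"])@c["mtx"].T; return p[:,:2]/p[:,2:]
E
python3 - <<'E'
from h import *
for n,(x0,y0,x1,y1) in (("top",(235,140,325,235)),("scene",(185,160,285,250))):
    c=load(n+"0");im=c["pixels"]
    hsv=cv2.cvtColor(im,cv2.COLOR_RGB2HSV)
    m=cv2.inRange(hsv,(12,110,90),(32,255,255))
    k,l,s,ce=cv2.connectedComponentsWithStats(m)
    for i in range(1,k):
        if s[i,4]>100 : print(n,s[i],ce[i].round(1),ray(c,ce[i],.018).round(4))
    cr=cv2.resize(im[y0:y1,x0:x1,::-1],None,fx=6,fy=6,interpolation=cv2.INTER_CUBIC)
    cv2.imwrite(f"pics/{n}crop.png",cr)
    b=cv2.inRange(hsv,(100,130,40),(125,255,255));b[:y0]=0;b[y1:]=0;b[:,:x0]=0;b[:,x1:]=0
    pts=cv2.findNonZero(b);print(n,cv2.approxPolyDP(cv2.convexHull(pts),2,True)[:,0].tolist())
E
```

```text
top [215 105  51  24 430] [239.9 116.2] [[0.7805 0.0482 0.018 ]]
top [356 108   7  24 119] [359.1 119.3] [[ 0.7703 -0.3133  0.018 ]]
top [347 166  22  22 104] [357.9 176.5] [[ 0.5934 -0.2994  0.018 ]]
top [134 213  19  18 271] [142.8 221.8] [[0.4629 0.3244 0.018 ]]
top [342 220  20  19 280] [351.9 229.1] [[ 0.4395 -0.2734  0.018 ]]
top [ 33 258  30  48 954] [ 47.  281.2] [[0.3001 0.5798 0.018 ]]
top [[309, 159], [298, 224], [250, 216], [260, 151]]
scene [473  18  39  18 336] [492.5  26.3] [[1.06   1.1407 0.018 ]]
scene [243  43  31  16 173] [257.8  50. ] [[0.2953 0.596  0.018 ]]
scene [449  86  63  26 366] [483.7  98.5] [[1.1027 0.7042 0.018 ]]
scene [258 104  15  11 134] [265.2 109.4] [[0.4631 0.3256 0.018 ]]
scene [300 181  36  44 496] [318.9 198.9] [[0.7612 0.0741 0.018 ]]
scene [144 239  21  19 222] [155.  249.4] [[ 0.436  -0.2708  0.018 ]]
scene [188 276  26  26 151] [200.5 288.1] [[ 0.6003 -0.3063  0.018 ]]
scene [245 314  31  21 239] [259.8 324.1] [[ 0.7726 -0.3171  0.018 ]]
scene [[275, 201], [242, 246], [193, 213], [203, 201], [242, 195]]
```

View pics/topcrop.png

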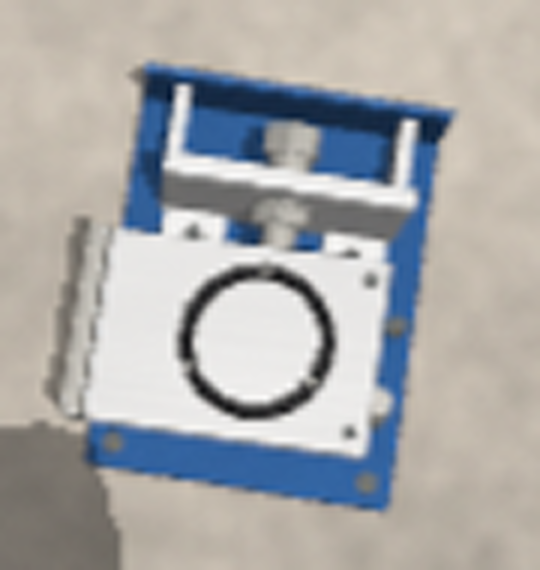

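View pics/scenecrop.png

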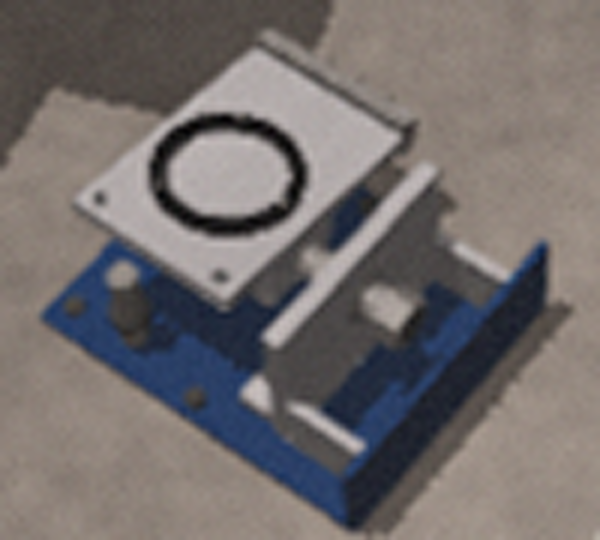

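The crops show the base corners, the bracket top edge and the ring (centre ≈ (257,341) in the top crop). I fit the fixture pose from these points in both views.

```bash
python3 - <<'E'
from h import *
from scipy.optimize import least_squares
T=[((150,64),(60,75,55)),((455,112),(60,-75,55)),((385,510),(-130,-75,6)),((88,462),(-130,75,6)),((166,161),(5,58,92)),((416,197),(5,-58,92)),((257,341),(-70,4.6,86.6))]
S=[((45,318),(-130,-75,6)),((352,530),(60,-75,0)),((547,243),(60,75,55)),((345,487),(60,-75,55)),((430,166),(5,58,92)),((270,342),(5,-58,92)),((228,175),(-70,4.6,86.6))]
obs=[(load("top0"),L:=T,(235,140)),(load("scene0"),S,(185,160))]
def fx(p,X):
    X=np.array(X)/1000.;c,s=np.cos(p[2]),np.sin(p[2])
    return np.c_[p[0]+c*X[:,0]-s*X[:,1],p[1]+s*X[:,0]+c*X[:,1],X[:,2]]
def res(p):
    return np.concatenate([(proj(c,fx(p,[b for a,b in L]))-((np.array([a for a,b in L])+.5)/6-.5+o)).ravel() for c,L,o in obs])
r=least_squares(res,[.55,.0,0],loss='soft_l1');print(r.x,np.rad2deg(r.x[2]));print(r.fun.reshape(-1,2).round(2).tolist())
p=r.x
print("nest droop",fx(p,[(-70,30*np.sin(.17),60+30*np.cos(.17))]),"bolt",fx(p,[(30,0,60)]))
for c,L,o in obs: # separate fits
    f=lambda q:(proj(c,fx(q,[b for a,b in L]))-((np.array([a for a,b in L])+.5)/6-.5+o)).ravel()
    print(least_squares(f,p,loss='soft_l1').x)
E
```

```text
[ 0.59320971 -0.07230165 -0.16266596] -9.32007306486952
[[-0.64, -0.43], [0.31, -0.32], [0.79, 0.4], [-0.8, 0.22], [-0.03, -0.23], [0.22, 0.37], [-0.06, -0.13], [-1.45, -0.29], [0.22, 1.41], [0.42, 0.4], [0.58, -0.91], [0.0, -0.07], [-0.3, 0.46], [-0.16, -0.84]]
nest droop [[ 0.52495575 -0.05595671  0.08956754]] bolt [[ 0.62281369 -0.07716014  0.06      ]]
[ 0.59317858 -0.07236512 -0.16274401]
[ 0.59323199 -0.07222545 -0.16280276]
```

Emit:
carry_out(plan="0 0 0 0 0 0.77; 0 0 0 0 0 0.77; 0 0 0 0 0 0.77; 0 0 0 0 0 0.77; 0 0 0 0 0 0.77; 0 0 0 0 0 0.77; 0 0 0 0 0 0.77; 0 0 0 0 0 0.74", claw=-0.55)

```text
time_s: 0.77
eef_pos: [0.2504, -0.5172, 0.2307]
eef_rot: [-0.001, 0.997, -0.083, -0.0]
wrist_force: [0.1, 0.1, -0.2]
opening: 0.777
grasp_force: 0.0
```

Emit:
carry_out(plan="0.08 -0.9 0 0 0 0; 0.08 -0.9 0 0 0 0; 0.08 -0.9 0 0 0 0; 0.08 -0.9 0 0 0 0; 0.08 -0.9 0 0 0 0; 0.08 -0.9 0 0 0 0; 0.08 -0.9 0 0 0 0; 0.08 -0.9 0 0 0 0")

```text
time_s: 1.43
eef_pos: [0.3222, -0.2356, 0.2309]
eef_rot: [-0.0, 0.997, -0.081, -0.0]
wrist_force: [0.8, 0.2, 0.6]
opening: 0.771
grasp_force: 0.0
```

Emit:
carry_out(plan="0.08 -0.9 0 0 0 0; 0.08 -0.9 0 0 0 0; 0.08 -0.9 0 0 0 0; 0.08 -0.9 0 0 0 0; 0.08 -0.9 0 0 0 0; 0.08 -0.9 0 0 0 0; 0.08 -0.9 0 0 0 0; 0.08 -0.9 0 0 0 0")

```text
time_s: 2.1
eef_pos: [0.3939, 0.0445, 0.2313]
eef_rot: [0.0, 0.997, -0.081, 0.0]
wrist_force: [0.0, -0.7, -0.0]
opening: 0.774
grasp_force: 0.0
```

Emit:
carry_out(plan="0.07 -0.9 0 0 0 0; 0.07 -0.9 0 0 0 0; 0.07 -0.9 0 0 0 0; 0.07 -0.9 0 0 0 0; 0.07 -0.9 0.2 0 0 0; 0.07 -0.9 0.5 0 0 0; 0.07 -0.9 0.8 0 0 0; 0.07 -0.9 1 0 0 0")

```text
time_s: 2.77
eef_pos: [0.4604, 0.3131, 0.1446]
eef_rot: [-0.001, 0.997, -0.08, 0.001]
wrist_force: [0.4, -0.4, 0.2]
opening: 0.776
grasp_force: 0.0
```

```bash
cat >> h.py <<'E'
from scipy.spatial.transform import Rotation as Ro
P=(0.5932,-0.0723,-0.1627)
def fxy(x,y,z,p=P):
    c,s=np.cos(p[2]),np.sin(p[2]);return np.array([p[0]+c*x-s*y,p[1]+s*x+c*y,z])
def tilt_rot(t,p=P): # tool rot: z along table -z, y along -fixture y
    return Ro.from_euler('z',p[2])*Ro.from_euler('x',-t)*Ro.from_euler('x',np.pi)
def go(o,pos,R):
    c=Ro.from_quat(np.roll(o["eef_rot"],-1))
    print("t",round(o["time_s"],2),"pos",o["eef_pos"].round(4),"open",round(o["opening"],3),"gf",o["grasp_force"],"F",o["wrist_force"].round(1),"q6",o["q"][5].round(2))
    print("shift rows",(c.inv().apply(np.array(pos)-o["eef_pos"])/.04).round(2),"turn",((c.inv()*R).as_rotvec()/.1).round(2))
E
python3 - <<'E'
from h import *
from bench import ctrl
go(ctrl.get_obs(),[.463,.325,.004],tilt_rot(0))
c=ctrl.camera("scene");cv2.imwrite("pics/a.png",cv2.resize(c["pixels"][60:180,180:340,::-1],None,fx=5,fy=5,interpolation=cv2.INTER_CUBIC))
E
```

```text
t 2.77 pos [0.4604 0.3131 0.1446] open 0.776 gf 0.0 F [ 0.4 -0.4  0.2] q6 2.12
shift rows [ 0.01 -0.3   3.52] turn [-0.02 -0.03  0.02]
```

View pics/a.png

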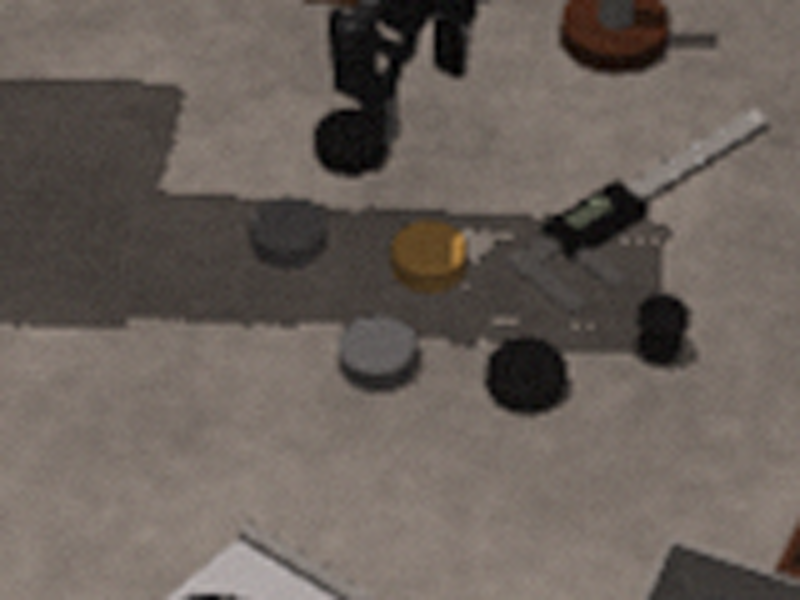

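The gripper hangs above the lid row, with the brass lid at about (430,255) in this crop. Measured pose trails the command, so I descend partway and recheck.

Emit:
carry_out(plan="0 0 0.4 0 0 0; 0 0 0.5 0 0 0; 0 0 0.5 0 0 0; 0 0 0.4 0 0 0; 0 0 0 0 0 0; 0 0 0 0 0 0; 0 0 0 0 0 0; 0 0 0 0 0 0")

```text
time_s: 3.48
eef_pos: [0.4606, 0.3108, 0.0742]
eef_rot: [-0.001, 0.997, -0.081, 0.001]
wrist_force: [-0.8, -0.2, -0.2]
opening: 0.772
grasp_force: 0.0
```

```bash
python3 - <<'E'
from h import *
from bench import ctrl
go(ctrl.get_obs(),[.463,.325,.004],tilt_rot(0))
E
```

```text
t 3.48 pos [0.4606 0.3108 0.0742] open 0.772 gf 0.0 F [-0.8 -0.2 -0.2] q6 2.11
shift rows [-0.   -0.36  1.75] turn [-0.01 -0.02  0.  ]
```

Emit:
carry_out(plan="0 -0.18 0 0 0 0; 0 -0.18 0 0 0 0; 0 0 0.35 0 0 0; 0 0 0.35 0 0 0; 0 0 0.35 0 0 0; 0 0 0.35 0 0 0; 0 0 0.35 0 0 0; 0 0 0 0 0 0")

```text
time_s: 4.15
eef_pos: [0.4603, 0.3246, 0.0006]
eef_rot: [0.001, 0.997, -0.081, -0.002]
wrist_force: [-1.2, -1.0, -0.3]
opening: 0.78
grasp_force: 0.0
```

Emit:
carry_out(plan="0 0 0 0 0 0; 0 0 0 0 0 0; 0 0 0 0 0 0; 0 0 0 0 0 0; 0 0 0 0 0 0; 0 0 0 0 0 0; 0 0 0 0 0 0; 0 0 0 0 0 0", claw=1)

```text
time_s: 4.82
eef_pos: [0.4626, 0.3251, 0.0037]
eef_rot: [-0.0, 0.997, -0.081, 0.001]
wrist_force: [-0.9, 0.6, 5.4]
opening: 0.569
grasp_force: 62.5
```

```bash
python3 - <<'E'
from h import *
from bench import ctrl
go(ctrl.get_obs(),[.463,.325,.06],tilt_rot(0))
c=ctrl.camera("scene");cv2.imwrite("pics/b.png",cv2.resize(c["pixels"][60:150,200:320,::-1],None,fx=6,fy=6,interpolation=cv2.INTER_CUBIC))
E
```

```text
t 4.82 pos [0.4626 0.3251 0.0037] open 0.569 gf 62.53047812730074 F [-0.9  0.6  5.4] q6 2.14
shift rows [ 0.01 -0.   -1.41] turn [-0.01 -0.01  0.  ]
```

View pics/b.png

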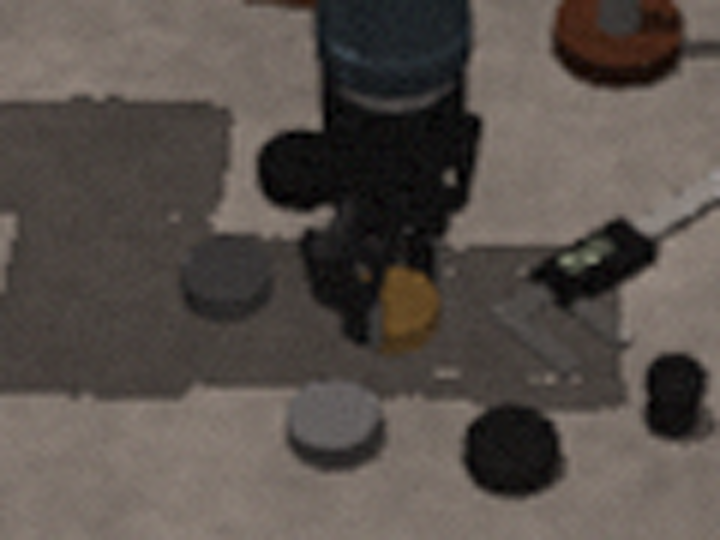

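Lid gripped by the jaws (visible at about (405,310)). Lifting and moving towards the nest.

Emit:
carry_out(plan="0 0 -0.3 0 0 0; 0 0 -0.5 0 0 0; 0 0 -0.6 0 0 0; 0 0 -0.6 0 0 0; 0 0 -0.6 0 0 0; 0 0 -0.6 0 0 0; 0 0 -0.6 0 0 0; 0 0 -0.4 0 0 0")

```text
time_s: 5.53
eef_pos: [0.4625, 0.3249, 0.1739]
eef_rot: [-0.001, 0.997, -0.081, 0.001]
wrist_force: [0.3, 0.2, -0.9]
opening: 0.573
grasp_force: 62.2
```

Emit:
carry_out(plan="0.25 0.4 0 0 0 0; 0.3 0.6 0 0 0 0; 0.3 0.7 0 0 0 0; 0.3 0.7 0 0 0 0; 0.3 0.7 0 0 0 0; 0.3 0.7 0 0 0 0; 0.3 0.7 0 0 0 0; 0.3 0.7 0 0 0 0")

```text
time_s: 6.2
eef_pos: [0.5209, 0.1027, 0.1713]
eef_rot: [0.0, 0.997, -0.081, 0.0]
wrist_force: [0.1, -0.5, -1.7]
opening: 0.57
grasp_force: 62.2
```

Emit:
carry_out(plan="0.1 0.7 0 0 0 0; 0.1 0.7 0 0 0 0; 0.1 0.6 0 0 0 0; 0.1 0.5 0 0 0 0; 0.1 0.4 0 0 0 0; 0.1 0.2 0 0 0 0; 0 0 0 0 0 0; 0 0 0 0 0 0")

```text
time_s: 6.87
eef_pos: [0.5247, -0.0219, 0.1709]
eef_rot: [-0.0, 0.997, -0.081, -0.0]
wrist_force: [0.1, 0.5, -0.8]
opening: 0.568
grasp_force: 62.2
```

```bash
cat > lid.py <<'E'
from h import *
from bench import ctrl
import sys
t=.17; h=float(sys.argv[1])/1000
R=tilt_rot(t); n=-R.apply([0,0,1])
nest=fxy(-.070,.030*np.sin(t),.06+.03*np.cos(t))
o=ctrl.get_obs()
go(o,nest+n*(h-.0063),R)
c=Ro.from_quat(np.roll(o["eef_rot"],-1)); exp=o["eef_pos"]-c.apply([0,0,.0063]); zt=exp[2]+.008
for k in("top","scene"):
    C=ctrl.camera(k);m=cv2.inRange(cv2.cvtColor(C["pixels"],cv2.COLOR_RGB2HSV),(12,110,60),(32,255,255))
    u=proj(C,exp)[0].astype(int); M=np.zeros_like(m);M[u[1]-25:u[1]+25,u[0]-25:u[0]+25]=255;m&=M
    if m.any():
        ce=cv2.findNonZero(m)[:,0].mean(0);(bx,by,bw,bh)=cv2.boundingRect(m)
        print(k,cv2.countNonZero(m),"centroid",ray(C,ce,zt).round(4),"bbox mid",ray(C,(bx+bw/2-.5,by+bh/2-.5),zt).round(4),"expected",exp.round(4))
E
python3 lid.py 60
```

```text
t 6.87 pos [ 0.5247 -0.0219  0.1709] open 0.568 gf 62.19498594291508 F [ 0.1  0.5 -0.8] q6 1.47
shift rows [0.14 0.61 0.71] turn [-1.7  0.  -0. ]
top 38 centroid [[ 0.5049 -0.0182  0.1852]] bbox mid [[ 0.5059 -0.0192  0.1852]] expected [ 0.5247 -0.0219  0.1772]
scene 219 centroid [[ 0.5348 -0.0242  0.1852]] bbox mid [[ 0.5345 -0.0237  0.1852]] expected [ 0.5247 -0.0219  0.1772]
```

```bash
cat > edge.py <<'E'
from h import *
from bench import ctrl
o=ctrl.get_obs();c=Ro.from_quat(np.roll(o["eef_rot"],-1))
a=np.linspace(0,2*np.pi,180)
X=np.vstack([c.apply(np.c_[r*np.cos(a),r*np.sin(a),np.full(180,z-.0063)])+o["eef_pos"] for r,z in((.026,.01),(.026,-.008),(.024,-.01))])
for k in("top","scene"):
    C=ctrl.camera(k);m=cv2.inRange(cv2.cvtColor(C["pixels"],cv2.COLOR_RGB2HSV),(12,110,60),(32,255,255))
    p=proj(C,X);u=p.mean(0).astype(int);M=np.zeros_like(m);M[u[1]-25:u[1]+25,u[0]-25:u[0]+25]=255;m&=M
    b=cv2.boundingRect(m);print(k,"predicted l,t,r,b",np.r_[p.min(0),p.max(0)].round(1),"seen",b[0]-.5,b[1]-.5,b[0]+b[2]-.5,b[1]+b[3]-.5)
    cv2.polylines(C["pixels"],[cv2.convexHull(p.astype(np.float32)).round().astype(int)],1,(0,255,0),1)
    cv2.imwrite(f"pics/e_{k}_{o['time_s']:.1f}.png",cv2.resize(C["pixels"][u[1]-40:u[1]+40,u[0]-40:u[0]+40,::-1],None,fx=6,fy=6,interpolation=cv2.INTER_CUBIC))
E
python3 edge.py; cd pics; python3 -c "
import cv2,glob,numpy as np
f=sorted(glob.glob('e_*'));cv2.imwrite('ee.png',cv2.resize(np.hstack([cv2.imread(i) for i in f]),(800,400)))"
```

```text
top predicted l,t,r,b [255.  180.  276.3 202. ] seen 257.5 194.5 272.5 201.5
scene predicted l,t,r,b [216.  148.2 236.7 168.3] seen 222.5 148.5 236.5 167.5
```

View pics/ee.png

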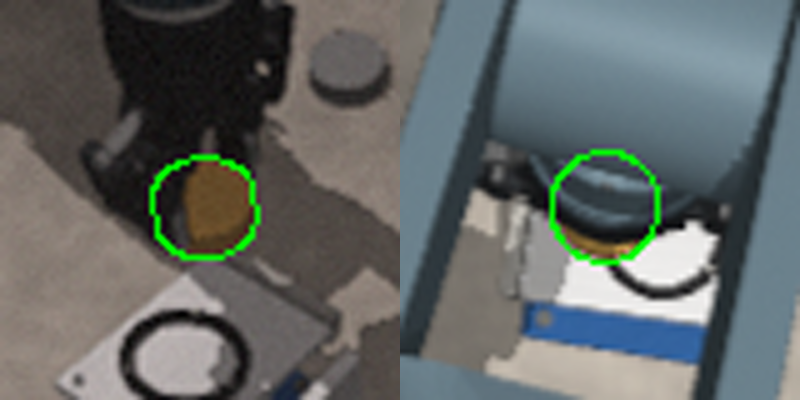

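The lid sits in the grip within about 1 mm of the predicted outline. Tilting the tool to match the table, then moving above the nest.

Emit:
carry_out(plan="0.14 0.3 0 0 0 0; 0 0.3 0 -0.3 0 0; 0 0 0 -0.3 0 0; 0 0 0 -0.3 0 0; 0 0 0 -0.3 0 0; 0 0 0 -0.3 0 0; 0 0 0 -0.2 0 0; 0 0 0 0 0 0")

```text
time_s: 7.73
eef_pos: [0.5265, -0.0461, 0.1706]
eef_rot: [0.085, 0.993, -0.08, -0.007]
wrist_force: [-0.8, -0.9, -0.7]
opening: 0.572
grasp_force: 62.2
```

```bash
python3 lid.py 20
```

```text
t 7.73 pos [ 0.5265 -0.0461  0.1706] open 0.572 gf 62.199262669309974 F [-0.8 -0.9 -0.7] q6 1.59
shift rows [ 0.  -0.1  1.7] turn [0.01 0.   0.02]
top 1 centroid [[ 0.5108 -0.0265  0.1848]] bbox mid [[ 0.5108 -0.0265  0.1848]] expected [ 0.5267 -0.0451  0.1768]
scene 202 centroid [[ 0.5371 -0.0469  0.1848]] bbox mid [[ 0.5376 -0.0471  0.1848]] expected [ 0.5267 -0.0451  0.1768]
```

Emit:
carry_out(plan="0 -0.1 0.3 0 0 0; 0 0 0.4 0 0 0; 0 0 0.4 0 0 0; 0 0 0.3 0 0 0; 0 0 0.2 0 0 0; 0 0 0.1 0 0 0; 0 0 0 0 0 0; 0 0 0 0 0 0")

```text
time_s: 8.5
eef_pos: [0.5255, -0.0542, 0.1033]
eef_rot: [0.085, 0.993, -0.081, -0.007]
wrist_force: [-0.5, 0.5, -0.4]
opening: 0.576
grasp_force: 62.2
```

```bash
python3 lid.py 1.5; rm pics/e_*; python3 edge.py; cd pics; python3 -c "
import cv2,glob,numpy as np
f=sorted(glob.glob('e_*'));cv2.imwrite('ef.png',cv2.resize(np.hstack([cv2.imread(i) for i in f]),(800,400)))"
```

```text
t 8.5 pos [ 0.5255 -0.0542  0.1033] open 0.576 gf 62.205116311088204 F [-0.5  0.5 -0.4] q6 1.6
shift rows [-0.01 -0.01  0.47] turn [-0. -0.  0.]
top 1 centroid [[ 0.5078 -0.0373  0.1175]] bbox mid [[ 0.5078 -0.0373  0.1175]] expected [ 0.5257 -0.0531  0.1095]
scene 181 centroid [[ 0.5359 -0.0543  0.1175]] bbox mid [[ 0.5328 -0.0568  0.1175]] expected [ 0.5257 -0.0531  0.1095]
top predicted l,t,r,b [266.6 184.3 286.8 204.8] seen 270.5 200.5 271.5 201.5
scene predicted l,t,r,b [212.9 173.1 232.6 191.9] seen 215.5 173.5 232.5 191.5
```

View pics/ef.png

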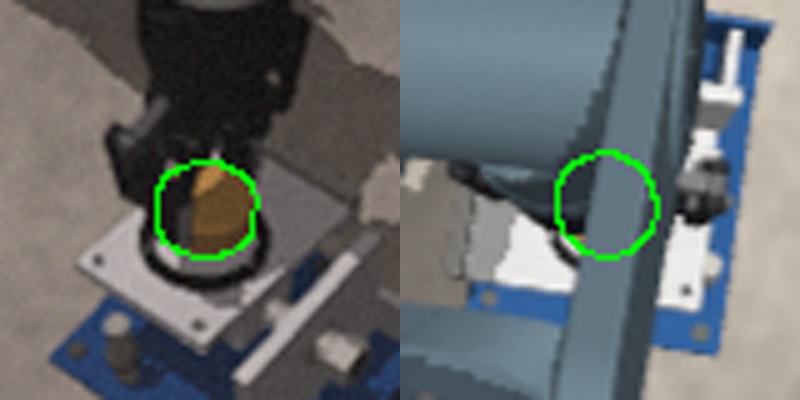

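The lid hovers about 20 mm above the nest, centred on the ring along the normal. Now lowering slowly.

Emit:
carry_out(plan="0 0 0.1 0 0 0; 0 0 0.1 0 0 0; 0 0 0.08 0 0 0; 0 0 0.08 0 0 0; 0 0 0.05 0 0 0; 0 0 0.04 0 0 0; 0 0 0 0 0 0; 0 0 0 0 0 0")

```text
time_s: 9.37
eef_pos: [0.5246, -0.0571, 0.0852]
eef_rot: [0.085, 0.993, -0.081, -0.007]
wrist_force: [-0.7, -0.1, -1.1]
opening: 0.572
grasp_force: 62.2
```

```bash
python3 lid.py 0; python3 edge.py
```

```text
t 9.37 pos [ 0.5246 -0.0571  0.0852] open 0.572 gf 62.2052139043808 F [-0.7 -0.1 -1.1] q6 1.6
shift rows [ 0.   -0.01  0.04] turn [-0.  0.  0.]
top 1 centroid [[ 0.5076 -0.041   0.0994]] bbox mid [[ 0.5076 -0.041   0.0994]] expected [ 0.5248 -0.0561  0.0914]
scene 183 centroid [[ 0.5354 -0.0579  0.0994]] bbox mid [[ 0.5337 -0.0585  0.0994]] expected [ 0.5248 -0.0561  0.0914]
top predicted l,t,r,b [267.4 185.9 287.3 206.1] seen 271.5 201.5 272.5 202.5
scene predicted l,t,r,b [212.7 177.8 232.1 196.4] seen 216.5 178.5 232.5 195.5
```

Emit:
carry_out(plan="0 0 0 0 0 0; 0 0 0 0 0 0; 0 0 0 0 0 0; 0 0 0 0 0 0; 0 0 0 0 0 0; 0 0 0 0 0 0; 0 0 -0.1 0 0 0; 0 0 -0.2 0 0 0", claw=-0.55)

```text
time_s: 10.23
eef_pos: [0.5242, -0.0549, 0.0966]
eef_rot: [0.084, 0.993, -0.081, -0.008]
wrist_force: [-0.2, -0.5, -0.6]
opening: 0.772
grasp_force: 0.0
```

Emit:
carry_out(plan="0 0 -0.4 0 0 0; 0 0 -0.5 0 0 0; 0 0 -0.5 0.2 0 0; 0 0 -0.5 0.3 0 0; 0 0 -0.5 0.3 0 0; 0 0 -0.5 0.3 0 0; 0 0 -0.3 0.3 0 0; 0 0 0 0.3 0 0")

```text
time_s: 10.9
eef_pos: [0.5299, -0.0381, 0.2284]
eef_rot: [-0.0, 0.997, -0.081, 0.004]
wrist_force: [-0.1, 0.1, -1.1]
opening: 0.774
grasp_force: 0.0
```

```bash
python3 - <<'E'
from h import *
from bench import ctrl
go(ctrl.get_obs(),fxy(.030,0,.20),tilt_rot(.17))
C=ctrl.camera("scene");I=C["pixels"];hsv=cv2.cvtColor(I,cv2.COLOR_RGB2HSV)
m=cv2.inRange(hsv,(12,110,60),(32,255,255));m[:165]=0;m[250:]=0;m[:,:185]=0;m[:,285:]=0
b=cv2.boundingRect(m);print(b)
R=tilt_rot(.17);n=-R.apply([0,0,1]);nest=fxy(-.07,.03*np.sin(.17),.06+.03*np.cos(.17))
a=np.linspace(0,2*np.pi,180)
X=np.vstack([R.apply(np.c_[r*np.cos(a),r*np.sin(a),np.full(180,z)])+nest for r,z in((.026,.003),(.026,-.008),(.024,-.01))])
p=proj(C,X);print("pred",p.min(0),p.max(0))
cv2.imwrite("pics/g.png",cv2.resize(I[150:240,180:280,::-1],None,fx=6,fy=6,interpolation=cv2.INTER_CUBIC))
E
```

```text
t 10.9 pos [ 0.5299 -0.0381  0.2284] open 0.774 gf 0.0 F [-0.1  0.1 -1.1] q6 1.44
shift rows [2.45 0.59 0.73] turn [-1.71 -0.07  0.01]
(213, 179, 20, 17)
pred [212.80471201 178.19010448] [232.16819679 195.10406766]
```

View pics/g.png

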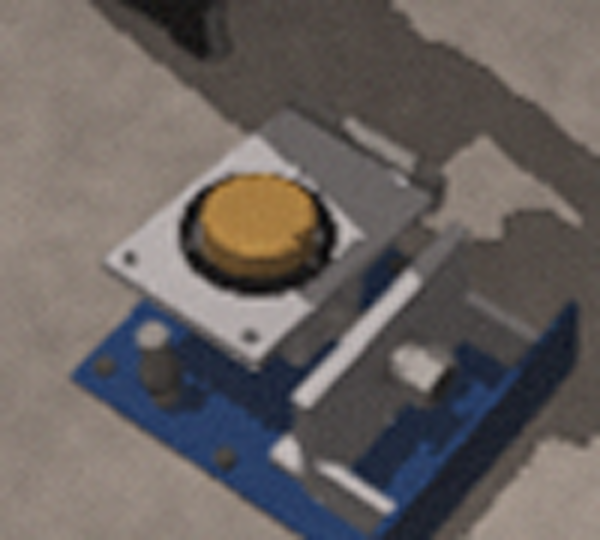

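The lid sits flat in the nest (brass bbox 213–233, 179–196, against a predicted 213–232, 178–195). Next: above the bolt head, tool tilted to match, jaws half open.

Emit:
carry_out(plan="0.3 0.08 0 0 0 0; 0.4 0.1 0 -0.3 0 0; 0.5 0.1 0 -0.3 0 0; 0.5 0.1 0 -0.3 0 0; 0.4 0.1 0 -0.3 0 0; 0.3 0.1 0 -0.3 0 0; 0 0 0 -0.2 0 0; 0 0 0 0 0 0", claw=0)

```text
time_s: 11.62
eef_pos: [0.6186, -0.0754, 0.2245]
eef_rot: [0.085, 0.993, -0.08, -0.008]
wrist_force: [-1.0, 0.3, -0.1]
opening: 0.5
grasp_force: 0.0
```

```bash
cat > bolt.py <<'E'
from h import *
from bench import ctrl
import sys
R=tilt_rot(float(sys.argv[2])); go(ctrl.get_obs(),fxy(.030,0,.06)+R.apply([0,0,.0187-float(sys.argv[1])/1000]),R)
E
python3 bolt.py 70 .17
```

```text
t 11.62 pos [ 0.6186 -0.0754  0.2245] open 0.5 gf 0.0 F [-1.   0.3 -0.1] q6 1.55
shift rows [ 0.12 -0.67  2.77] turn [0.01 0.01 0.02]
```

Emit:
carry_out(plan="0.12 -0.3 0 0 0 0; 0 -0.37 0.2 0 0 0; 0 0 0.5 0 0 0; 0 0 0.6 0 0 0; 0 0 0.6 0 0 0; 0 0 0.5 0 0 0; 0 0 0.3 0 0 0; 0 0 0.07 0 0 0")

```text
time_s: 12.28
eef_pos: [0.6225, -0.0683, 0.108]
eef_rot: [0.084, 0.993, -0.08, -0.009]
wrist_force: [-0.8, 0.8, -1.3]
opening: 0.501
grasp_force: 0.0
```

```bash
python3 bolt.py 0 .17; python3 - <<'E'
from h import *
from bench import ctrl
out=[]
for k,(w,h_) in(("scene",(50,45)),("top",(50,45))):
    C=ctrl.camera(k);u=proj(C,fxy(.03,0,.075))[0].astype(int)
    out.append(cv2.resize(C["pixels"][u[1]-h_:u[1]+h_,u[0]-w:u[0]+w,::-1],(400,360),interpolation=cv2.INTER_CUBIC))
cv2.imwrite("pics/k.png",np.hstack(out))
E
```

```text
t 12.28 pos [ 0.6225 -0.0683  0.108 ] open 0.501 gf 0.0 F [-0.8  0.8 -1.3] q6 1.6
shift rows [0.05 0.01 1.69] turn [-0.01  0.05  0.01]
```

View pics/k.png

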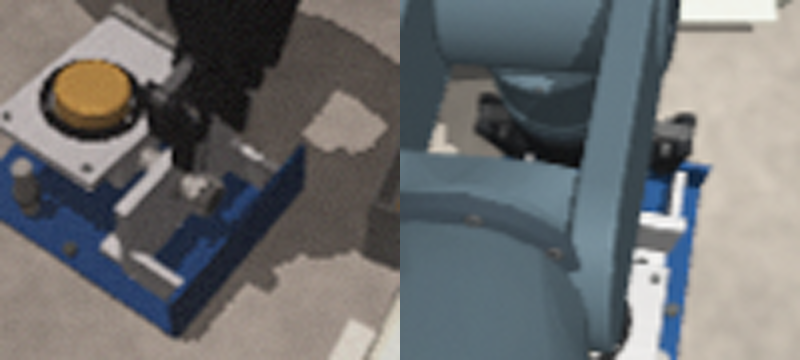

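The scene view shows the fingers over the gap, just above the head at (200,188), with the lid still seated. Going down slowly.

Emit:
carry_out(plan="0.05 0 0.12 0 0 0; 0 0 0.15 0 0 0; 0 0 0.15 0 0 0; 0 0 0.15 0 0 0; 0 0 0.15 0 0 0; 0 0 0.15 0 0 0; 0 0 0.12 0 0 0; 0 0 0 0 0 0")

```text
time_s: 13.05
eef_pos: [0.6247, -0.0764, 0.0707]
eef_rot: [0.084, 0.993, -0.081, -0.008]
wrist_force: [-0.2, -0.1, 0.2]
opening: 0.503
grasp_force: 0.0
```

```bash
python3 bolt.py 0 .17
```

```text
t 13.05 pos [ 0.6247 -0.0764  0.0707] open 0.503 gf 0.0 F [-0.2 -0.1  0.2] q6 1.6
shift rows [-0.04 -0.02  0.73] turn [-0.    0.02  0.01]
```

Emit:
carry_out(plan="-0.03 -0.02 0.12 0 0 0; 0 0 0.15 0 0 0; 0 0 0.15 0 0 0; 0 0 0.15 0 0 0; 0 0 0.1 0 0 0; 0 0 0.06 0 0 0; 0 0 0 0 0 0; 0 0 0 0 0 0")

```text
time_s: 13.72
eef_pos: [0.6238, -0.0804, 0.0432]
eef_rot: [0.085, 0.993, -0.081, -0.007]
wrist_force: [0.4, -0.0, 0.7]
opening: 0.499
grasp_force: 0.0
```

```bash
python3 bolt.py 0 .17
```

```text
t 13.72 pos [ 0.6238 -0.0804  0.0432] open 0.499 gf 0.0 F [ 0.4 -0.   0.7] q6 1.6
shift rows [-0.04 -0.    0.04] turn [0. 0. 0.]
```

Emit:
carry_out(plan="-0.03 0 0.04 0 0 0; 0 0 0 0 0 0; 0 0 0 0 0 0; 0 0 0 0 0 0; 0 0 0 0 0 0; 0 0 0 0 0 0; 0 0 0 0 0 0; 0 0 0 0 0 0", claw=1)

```text
time_s: 14.38
eef_pos: [0.6229, -0.0796, 0.042]
eef_rot: [0.084, 0.993, -0.081, -0.007]
wrist_force: [-0.2, 4.8, 1.8]
opening: 0.262
grasp_force: 59.5
```

```bash
python3 bolt.py 0 .17; python3 -c "
from bench import ctrl;o=ctrl.get_obs();print(o['torque'],o['opening'])"
```

```text
t 14.38 pos [ 0.6229 -0.0796  0.042 ] open 0.262 gf 59.500774391926825 F [-0.2  4.8  1.8] q6 1.6
shift rows [-0.01  0.02  0.01] turn [-0.01 -0.01  0.01]
[ 0.91195368 -0.11217541 -0.03924378] 0.26204998831905707
```

Emit:
carry_out(plan="0 -0.01 0 0.05 0 0; 0 0 0 0.1 0 0; 0 -0.01 0 0.12 0 0; 0 0 0 0.12 0 0; 0 -0.01 0 0.12 0 0; 0 -0.01 0 0.12 0 0; 0 0 0 0.12 0 0; 0 0 0 0.1 0 0")

```text
time_s: 15.05
eef_pos: [0.6231, -0.0781, 0.0418]
eef_rot: [0.041, 0.996, -0.081, -0.003]
wrist_force: [0.1, 7.7, 2.5]
opening: 0.264
grasp_force: 59.6
```

```bash
python3 bolt.py 0 .085
```

```text
t 15.05 pos [ 0.6231 -0.0781  0.0418] open 0.264 gf 59.62666982319206 F [0.1 7.7 2.5] q6 1.51
shift rows [-0.01  0.02  0.01] turn [-0.02 -0.    0.  ]
```

Emit:
carry_out(plan="0 -0.02 0 0.1 0 0; 0 -0.01 0 0.12 0 0; 0 -0.01 0 0.12 0 0; 0 -0.01 0 0.12 0 0; 0 -0.01 0 0.12 0 0; 0 -0.01 0 0.12 0 0; 0 0 0 0.12 0 0; 0 0 0 0.05 0 0")

```text
time_s: 15.72
eef_pos: [0.6234, -0.0765, 0.0417]
eef_rot: [-0.002, 0.997, -0.081, 0.0]
wrist_force: [-0.9, 3.8, 4.8]
opening: 0.268
grasp_force: 59.9
```

Emit:
carry_out(plan="0 0 0 0 0 0; 0 0 0 0 0 0; 0 0 0 0 0 0; 0 0 0 0 0 0; 0 0 0 0 0 0; 0 0 0 0 0 0; 0 0 0 0 0 0; 0 0 0 0 0 0")

```text
time_s: 16.38
eef_pos: [0.6234, -0.0765, 0.0417]
eef_rot: [-0.001, 0.997, -0.081, 0.0]
wrist_force: [-1.5, 2.4, 5.3]
opening: 0.269
grasp_force: 59.9
```

```bash
python3 bolt.py 0 0; python3 - <<'E'
from h import *
from bench import ctrl
C=ctrl.camera("scene");I=C["pixels"]
m=cv2.inRange(cv2.cvtColor(I,cv2.COLOR_RGB2HSV),(12,110,60),(32,255,255));m[:165]=0;m[250:]=0;m[:,:185]=0;m[:,285:]=0
print(cv2.boundingRect(m))
a=np.linspace(0,2*np.pi,180)
I6=cv2.resize(I[150:240,180:280],None,fx=6,fy=6,interpolation=cv2.INTER_CUBIC)
for t,col in((0,(0,255,0)),):
    R=tilt_rot(t);nest=fxy(-.07,.03*np.sin(t),.06+.03*np.cos(t))
    X=np.vstack([R.apply(np.c_[r*np.cos(a),r*np.sin(a),np.full(180,z)])+nest for r,z in((.026,.003),(.026,-.008),(.024,-.01))])
    p=proj(C,X);print(t,p.min(0),p.max(0))
    # table top outline: x from -115 to -25, y -55..75, 10 mm below nest
    T=R.apply(np.array([(x,-y,.01) for x,y in((-.045,-.055),(.045,-.055),(.045,.075),(-.045,.075))]))+nest
    q=(proj(C,T)-[180,150]+.5)*6;cv2.polylines(I6,[q.round().astype(int)],1,col,1)
cv2.imwrite("pics/m.png",I6[:,:,::-1])
E
```

```text
t 16.38 pos [ 0.6234 -0.0765  0.0417] open 0.269 gf 59.85474552959204 F [-1.5  2.4  5.3] q6 1.42
shift rows [-0.01  0.02  0.01] turn [-0.02 -0.    0.  ]
(212, 179, 19, 19)
0 [211.33384379 178.80188301] [230.9131494  196.95444014]
```

View pics/m.png

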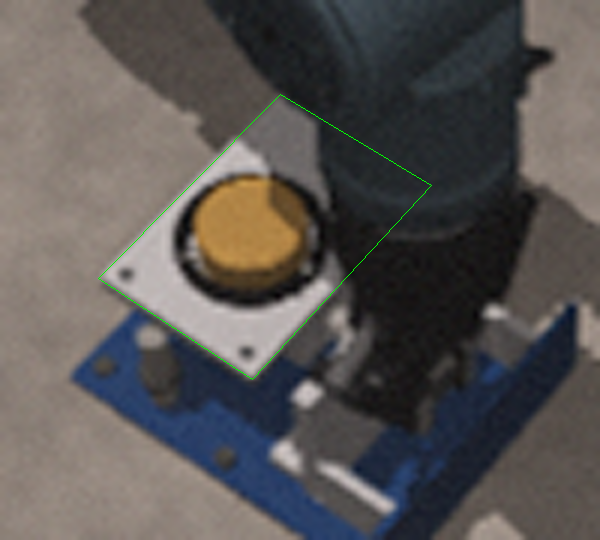

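The picture shows the near table edge along the predicted level outline (corners ≈ (100,279) and (252,379)) and the lid seated. For an exact tilt value I track table features from the first picture.

```bash
cat > tilt.py <<'E'
from h import *
from bench import ctrl
from scipy.optimize import brentq,minimize_scalar
C=load("scene0");D=ctrl.camera("scene")
a,b=[cv2.cvtColor(x["pixels"],cv2.COLOR_RGB2GRAY) for x in(C,D)]
s=(np.array([[99,198],[220,275],[75,205],[225,303]])+.5)/6-.5+[185,160]
q=s.astype(np.float32).reshape(-1,1,2)
n,st,e=cv2.calcOpticalFlowPyrLK(a,b,q,None,winSize=(9,9),maxLevel=1)
def world(l,t): # local (x,y) on table top, 20 mm above the pivot
    return fxy(l[0],l[1]*np.cos(t)+.02*np.sin(t),.06-l[1]*np.sin(t)+.02*np.cos(t))
for i in range(4):
    from scipy.optimize import least_squares
    l=least_squares(lambda l:proj(C,world(l,.17))[0]-q[i,0],[-.07,-.04],x_scale=.01).x
    r=least_squares(lambda t:proj(D,world(l,t[0]))[0]-n[i,0],[0.])
    print(l.round(4),(n[i,0]-q[i,0]).round(2),"tilt",r.x.round(3),"res",r.fun.round(2),st[i],e[i])
E
python3 tilt.py
```

```text
[-0.1063 -0.0458] [-0.8   2.62] tilt [-0.007] res [0.13 0.02] [1] [7.703318]
[-0.0364 -0.045 ] [-0.55  2.6 ] tilt [-0.003] res [-0.2  -0.05] [1] [12.206018]
[-0.1115 -0.056 ] [-0.68  2.66] tilt [0.015] res [0.13 0.02] [1] [4.883102]
[-0.0246 -0.0558] [-0.52  2.4 ] tilt [0.033] res [-0.1  -0.02] [1] [6.2743053]
```

Emit:
carry_out(plan="0 0 0 0 0 0; 0 0 0 0 0 0; 0 0 0 0 0 0; 0 0 0 0 0 0; 0 0 0 0 0 0; 0 0 0 0 0 0; 0 0 0 0 0 0; 0 0 0 0 0 0")

```text
time_s: 17.15
eef_pos: [0.6233, -0.0765, 0.0417]
eef_rot: [-0.001, 0.997, -0.081, 0.0]
wrist_force: [-1.6, 3.1, 4.3]
opening: 0.269
grasp_force: 59.9
```

```bash
python3 tilt.py; python3 -c "
from bench import ctrl;print(ctrl.hand_in())"
```

```text
[-0.1063 -0.0458] [-0.79  2.62] tilt [-0.007] res [0.12 0.02] [1] [7.5397377]
[-0.0364 -0.045 ] [-0.55  2.59] tilt [-0.002] res [-0.2  -0.05] [1] [12.430555]
[-0.1115 -0.056 ] [-0.68  2.66] tilt [0.015] res [0.13 0.02] [1] [4.775463]
[-0.0246 -0.0558] [-0.53  2.4 ] tilt [0.033] res [-0.1  -0.02] [1] [6.2426696]
the job is handed in; nothing more can be done
None
```

I handed the job in at about 17 s: the lid is seated in the nest and let go, and the bolt head is held at about 60 N with the table steady and level to about 0.01 rad by camera (single readings −0.007 to 0.033); no verdict came back.

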